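# Sweep the round chocolates into the catch tray

### The job

Sweep the three round chocolates off the front edge of the marble slab into the steel catch tray below it, pushing them along the slab with the fingers and never lifting them. Leave everything else where it is, including the two square chocolates, the small glass pot and the cup on the slab.

Things in the scene. Friction and masses are not known exactly. Their poses are not given: they have to be found in the camera images.
- slab: fixed marble slab, 220 (its x) x 440 (its y) x 40 mm high, flat smooth top; origin at the centre of its underside, on the table. It may be turned a little. Its front edge, towards the robot, is at its own x = -110 mm.
- tray: fixed open steel tray standing on the table against the slab's front edge (1 mm gap), same yaw as the slab but at varying places along the edge; outside 110 (x) x 250 (y) x 36 mm high, walls and floor 3 mm; its rim is 4 mm below the slab's top. Origin at the centre of its underside.
- round1: dark round chocolate, a flat disc of 40 mm diameter and 14 mm high with a straight side up to 11 mm and a bevel above, about 22 g, lying flat on the slab at the start; origin at the centre of its underside. All three are alike. The three round and two square ones lie in random order in a row along the slab's y, about 75 mm apart.
- round2: dark round chocolate, a flat disc of 40 mm diameter and 14 mm high with a straight side up to 11 mm and a bevel above, about 22 g, lying flat on the slab at the start; origin at the centre of its underside. All three are alike. The three round and two square ones lie in random order in a row along the slab's y, about 75 mm apart.
- round3: dark round chocolate, a flat disc of 40 mm diameter and 14 mm high with a straight side up to 11 mm and a bevel above, about 22 g, lying flat on the slab at the start; origin at the centre of its underside. All three are alike. The three round and two square ones lie in random order in a row along the slab's y, about 75 mm apart.
- square1: dark square chocolate, 34 x 34 x 14 mm, same material as the round ones, lying flat on the slab; origin at the centre of its underside. To be left where it is.
- square2: dark square chocolate, 34 x 34 x 14 mm, same material as the round ones, lying flat on the slab; origin at the centre of its underside. To be left where it is.
- pot: small round amber glass pot with a steel lid, 38 mm diameter, 50 mm high, standing near one front corner of the slab; origin at the centre of its underside. Leave it alone.
- cup: small copper cup, 40 mm across the rim, 45 mm high, standing near the other front corner of the slab; origin at the centre of its underside. Leave it alone.
- tongs: steel tongs lying on the table behind the slab, about 220 mm long and 22 mm high, along their x; origin at the middle, on the table. Leave alone.
- scoop: aluminium scoop with a wooden handle lying on the table to the robot's right, about 155 mm long, 52 mm high; origin at the back of the scoop's cup, on the table. Leave alone.
- jar: amber glass jar with lid standing on the table to the robot's left, 80 mm diameter, 110 mm high; origin at the centre of its underside. Leave alone.
Things that resemble listed ones, but are neither listed nor needed, are in the scene too. What is shaped like the round3 but yellow is not meant. Leave any red look-alike of the round2 alone.

How it is judged:
At the end, for the whole second after the job is handed in: All three round chocolates lie at rest inside the catch tray: the centre of each one's underside is between the tray's walls and below its rim. The square chocolates, pot and cup are within 10 mm of where they started, the tongs, scoop and jar within 20 mm (x of round1 in the frame of tray between -0.052 and 0.052 m and y of round1 in the frame of tray between -0.122 and 0.122 m and z of each of round1, round2, round3 in the frame of tray below 0.036 m and linear speed of each of round1, round2, round3 below 0.02 m/s and x of round2 in the frame of tray between -0.052 and 0.052 m and y of round2 in the frame of tray between -0.122 and 0.122 m and x of round3 in the frame of tray between -0.052 and 0.052 m and y of round3 in the frame of tray between -0.122 and 0.122 m and distance of each of square1, square2, pot, cup from where it was at the start of the episode below 0.01 m and distance of each of tongs, scoop, jar from where it was at the start of the episode below 0.02 m); the robot touches nothing.
It fails at once if a round chocolate is lifted: its underside's centre rises more than 15 mm above the slab's top (height (world z) of any of round1, round2, round3 above 0.055 m).
It fails at once if a square chocolate, the pot or the cup is moved by more than 10 mm (distance of any of square1, square2, pot, cup from where it was at the start of the episode above 0.01 m).
It fails at once if the tongs, the scoop or the jar is moved by more than 20 mm (distance of any of tongs, scoop, jar from where it was at the start of the episode above 0.02 m).
It also fails if it takes over 58 s, if anything falls off the work surface, if the arm or the gripper's body presses on something with over 40 N, if the wrist force passes 120 N, or if a joint passes its speed limit or range.

### The arm

A 7-joint arm with a two-finger parallel gripper is mounted at the origin on the work surface. World frame = base frame: x ahead of the robot, y to its left, z up, the work surface at z = 0. Lengths are in m, angles in rad, forces in N, time in s.
With the tool pointing down it reaches from about 0.4 to 0.875 m from the base axis. Payload 19.3 kg.
Tool frame: the origin (TCP) lies at the very end of the fingers, on their centre line; the grasp point (between the pads) lies 19 mm behind it; z points along the fingers, y is the line along which they close (so a half turn about z gives the same grasp; the last joint's range is limited). The gripper opens to 85 mm and grips with 20 to 120 N. Pads are 22 mm wide; open, the fingers measure 114 mm over their backs; the gripper's body (76 mm by 85 mm) begins 54 mm behind the grasp point. The pads swing forward as they close: fully open they stand 13 mm farther back than shut.
Start: joints at [1.111, 0.521, -0.036, 1.599, 0.021, 1.021, -0.113], TCP at [0.237, -0.578, 0.231] pointing down, gripper open.
Joint ranges: [-2.91, 2.91], [-0.3, 2.13], [-1.5, 1.42], [0.17, 2.43], [-1.26, 4.41], [0.16, 1.93], [-2.52, 2.52]. Speed limits (rad/s): [1.89, 1.89, 2.39, 2.39, 3.01, 3.01, 3.01].

### API

Orientations are given as [roll, pitch, yaw] about the fixed x, y, z axes, in that order (R = Rz(yaw) Ry(pitch) Rx(roll)).
In Python, from workcell import monitor, optics, workorder gives the robot as it stands.
- The arm moves only by the tool apply_moves, never from a script. Its arguments are lists of equal length, an entry for each row: "linear": the shift along the tool's x, y, z each as a share of 0.1 m, from -1 to 1, a list of three; "delta_rot": the turn, a rotation vector about the tool's x, y, z each as a share of 120 degrees, from -1 to 1, a list of three. A call has exactly 5 rows; each row is the pose to reach, as a shift and turn from the pose commanded when the call began, along the tool's axes at that moment; what a row does not reach only later rows make up. A row lasts 1/12 s, in which the tool goes at most 41.7 mm and 7.16 degrees, less where a joint would pass 70% of its speed; a pose out of reach is approached as far as the arm can. A call with a number of a shift or a turn outside -1 to 1 is refused whole. A call with a gripper value outside its range is refused whole. "gripper" is the opening, from -1 (shut) to 1 (fully open), set as the call begins (left out, the last holds). The fingers move at their own pace and stop on an object; "force" is the grip in N (left out, the last holds). Time passes only in rows, so rows that repeat a pose let the fingers close, or fill a call up. It gives the time, the measured TCP pose, the force, the opening and the grip force at its end, in the units of the state.
- monitor.observe(): the state, without advancing time (a new reading comes with each control period).
- optics.grab_frame(name): name is "scene" or "top"; returns (picture, depth): 384x512x3 uint8, red, green, blue; 384x512 float32, m along the optical axis (not along the pixel's ray), 0 where there is no reading.
- optics.camera_info(name): a dict with "fx", "fy", "cx", "cy" (pixels), "rvec" (rotation vector, rad) and "tvec" (3), from world to camera coordinates, as OpenCV has them. Camera axes: x right, y down, z forward; pixel columns grow to the right and rows downward; lengths in m; the calibration is good to about 2 mm. A picture is of the moment at which its call begins. camera_info takes no time and is no camera call.
- workorder.job_done(): hands the job in; it is judged then, once.
The state is a dict: "clock": time; "qpos": joint angles; "qd": joint speeds; "joint_efforts": joint torques, N m; "position": TCP position; "tool_rot": TCP orientation; "force": force on the tool from outside, world axes, zero at the start; "moment": the same for the moment, N m; "grip_width": finger opening in m; "finger_force": force on a finger pad.
Only numpy, scipy, OpenCV 4.12 (cv2) and the standard library are available. Lean on these libraries where they do the work, as an engineer would, in place of code of your own. Each camera call takes 0.05 s, during which the arm holds its last target. There are 200 camera calls.

## Working session

There is one attempt and no reset: what is moved stays moved. The work goes in short steps, Python scripts to look and compute and a tool call to move; the robot and the scene stay as the last step left them, time stands still between calls to the robot, and variables do not carry over. Pictures are saved under pics/ and viewed, at most 10 in all, crops included, and the job is handed in when it is done.

Besides the shell and the picture viewer there is one more tool, called in YAML: its name, and indented under it one key for each argument. apply_moves: Moves the arm, as the interface text tells. Its arguments: {"type":"object","properties":{"linear":{"type":"array"},"delta_rot":{"type":"array"},"gripper":{"type":"number"},"force":{"type":"number"}},"required":["linear","delta_rot"]}

```bash
ls; mkdir -p pics; cat > h.py <<'E'
import numpy as np, cv2
from workcell import monitor, optics, workorder
def cam(n):
    c=optics.camera_info(n); R=cv2.Rodrigues(np.array(c["rvec"],float))[0]; return c,R,np.array(c["tvec"],float).ravel()
def ray(n,u,v,z):
    c,R,t=cam(n); o=-R.T@t; d=R.T@np.array([(u-c["cx"])/c["fx"],(v-c["cy"])/c["fy"],1]); return o+d*(z-o[2])/d[2]
def cloud(n,D):
    c,R,t=cam(n); v,u=np.mgrid[:D.shape[0],:D.shape[1]]
    P=np.stack([(u-c["cx"])/c["fx"]*D,(v-c["cy"])/c["fy"]*D,D],-1); return (P-t)@R
E
python3 - <<'E'
from h import *
for n in("scene","top"):
    p,d=optics.grab_frame(n); cv2.imwrite(f"pics/{n}.png",p[:,:,::-1]); np.savez(f"{n}.npz",p=p,d=d)
    c,R,t=cam(n); print(n,c["fx"],-R.T@t,R[2])
s=monitor.observe(); print(s)
E
```

```text
pics
scene 428.0988880074961 [ 1.67260164 -0.04397116  0.8216993 ] [-0.81621931  0.03481056 -0.57669252]
top 401.68059597493277 [0.33174275 0.00377602 1.19808546] [ 0.20784093  0.00516772 -0.97814899]
{'clock': 0.1, 'qpos': array([ 1.11075496,  0.5219581 , -0.03632336,  1.59992854,  0.0211925 ,
        1.02110615, -0.11278698]), 'qd': array([-0.00013641, -0.00145607,  0.00060118,  0.00018665, -0.00172528,
       -0.00034749, -0.00100131]), 'joint_efforts': array([ 6.91500813e-03, -9.28476620e+01,  1.98583290e+00, -3.70521891e+01,
        1.83310074e-02,  5.48965894e-03,  2.16068793e-04]), 'position': array([ 0.23738301, -0.57784617,  0.23078908]), 'tool_rot': array([-3.14057936e+00,  6.63610950e-05,  3.89835580e-01]), 'force': array([-0.15070682,  0.60594995,  0.10455353]), 'moment': array([ 0.05133602,  0.01751697, -0.02003214]), 'finger_force': 0.0, 'grip_width': 0.08551408287726449}
```

View pics/top.png

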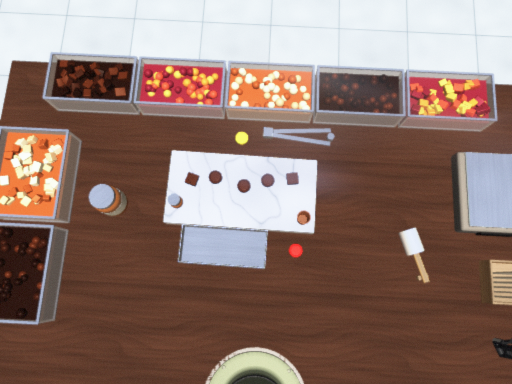

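View pics/scene.png

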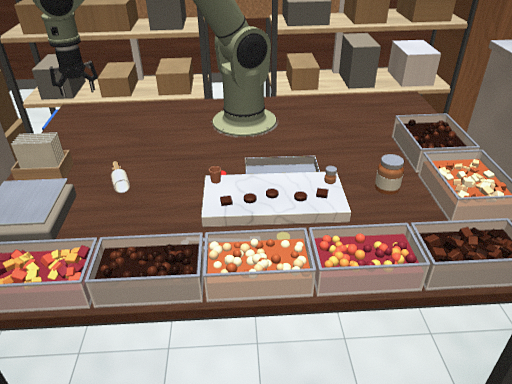

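The top view shows round candidates at (215,177), (244,186) and (268,180), and squares at (191,179) and (292,179). The look-alikes, yellow at (241,138) and red at (296,251), are off the slab, and I'll leave them alone. The pot is at (175,201), the cup at (303,218), and the tray spans about columns 180–267. Next I'll measure and check one close crop.

```bash
python3 - <<'E'
from h import *
def blobs(n,roi,thr=105):
    z=np.load(n+".npz"); p=z["p"]; g=p.max(2); x0,y0,x1,y1=roi
    m=np.zeros(g.shape,np.uint8); m[y0:y1,x0:x1]=(g[y0:y1,x0:x1]<thr)
    cs=cv2.findContours(m,cv2.RETR_EXTERNAL,cv2.CHAIN_APPROX_NONE)[0]
    for c in cs:
        a=cv2.contourArea(c)
        if a<15: continue
        M=cv2.moments(c); u,v=M["m10"]/M["m00"],M["m01"]/M["m00"]
        (rw,rh)=cv2.minAreaRect(c)[1]
        P=cloud(n,z["d"])[int(v),int(u)]
        print(n,round(u,1),round(v,1),"A",a,"fill",round(a/(rw*rh),2),"ray.052",ray(n,u,v,.052).round(3),"depth",P.round(3))
blobs("top",(182,160,302,205)); blobs("scene",(212,184,335,206))
z=np.load("top.npz"); p=z["p"]; C=cloud("top",z["d"])
for nm,u,v in(("pot",175,201),("cup",303,218),("slab",230,210),("tray floor",224,247)):
    print(nm,C[v,u].round(3), ray("top",u,v,.045).round(3))
# slab top mask from depth heights
for nm,lo,hi,roi in(("slab",.030,.048,(150,140,330,245)),("rim",.025,.0395,(170,225,280,275))):
    x0,y0,x1,y1=roi; m=np.zeros(C.shape[:2],np.uint8)
    m[y0:y1,x0:x1]=((C[y0:y1,x0:x1,2]>lo)&(C[y0:y1,x0:x1,2]<hi)&((p[y0:y1,x0:x1].min(2)>150) if nm=="slab" else True))
    c=max(cv2.findContours(m,cv2.RETR_EXTERNAL,cv2.CHAIN_APPROX_NONE)[0],key=cv2.contourArea)
    zz=.04 if nm=="slab" else .036
    W=np.float32([ray("top",q[0][0],q[0][1],zz)[:2] for q in c])
    r=cv2.minAreaRect(W); print(nm,r,cv2.boxPoints(r).round(3).tolist())
    print("slab z median",np.median(C[m>0][:,2]))
cr=p[140:275,155:325]; cv2.imwrite("pics/crop.png",cv2.resize(cr[:,:,::-1],None,fx=4.5,fy=4.4,interpolation=cv2.INTER_CUBIC))
E
```

```text
scene 225.7 200.5 A 75.5 fill 0.83 ray.052 [ 0.638 -0.078  0.052] depth [ 0.64  -0.079  0.056]
scene 249.5 198.0 A 79.0 fill 0.9 ray.052 [ 0.63  -0.006  0.052] depth [ 0.628 -0.007  0.054]
scene 300.1 196.1 A 79.5 fill 0.83 ray.052 [0.632 0.148 0.052] depth [0.636 0.147 0.055]
scene 321.6 192.9 A 71.5 fill 0.81 ray.052 [0.621 0.216 0.052] depth [0.623 0.213 0.057]
scene 271.5 193.1 A 77.0 fill 0.88 ray.052 [0.61  0.063 0.052] depth [0.613 0.061 0.055]
pot [0.537 0.251 0.087] [0.545 0.261 0.045]
cup [ 0.514 -0.114  0.043] [ 0.514 -0.114  0.045]
slab [0.528 0.099 0.038] [0.527 0.099 0.045]
tray floor [0.422 0.113 0.001] [0.419 0.109 0.045]
slab ((0.5825212597846985, 0.07000315189361572), (0.43885767459869385, 0.2307243049144745), 88.8040542602539) [[0.46299999952316284, -0.1469999998807907], [0.6930000185966492, -0.15199999511241913], [0.7020000219345093, 0.28700000047683716], [0.47200000286102295, 0.2919999957084656]]
slab z median 0.04045356297227813
rim ((0.4768607020378113, 0.11939755082130432), (0.011688658967614174, 0.15709838271141052), 2.864612579345703) [[0.46700000762939453, 0.1979999989271164], [0.4749999940395355, 0.04100000113248825], [0.4869999885559082, 0.04100000113248825], [0.4790000021457672, 0.1979999989271164]]
slab z median 0.035777307615599815
```

View pics/crop.png

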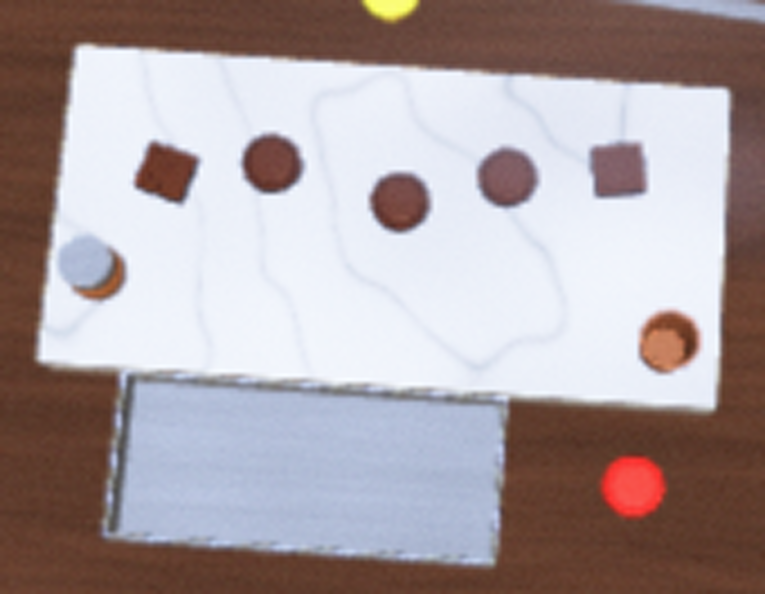

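The crop confirms three dark round discs at crop (272,163), (400,202) and (507,177), with squares at (166,172) and (619,170). Tray corners are near (125,375), (507,398), (495,563) and (105,535). Next I'll refine these numbers with both views.

```bash
python3 - <<'E'
from h import *
z=np.load("top.npz"); p=z["p"].astype(int)
m=np.zeros(p.shape[:2],np.uint8); m[160:205,182:302]=(p[160:205,182:302].max(2)<150)
T=[]
for c in cv2.findContours(m,0,cv2.CHAIN_APPROX_NONE)[0]:
    if cv2.contourArea(c)<40: continue
    M=cv2.moments(c);u,v=M["m10"]/M["m00"],M["m01"]/M["m00"]; r=cv2.minAreaRect(c); T.append((u,v)); print(round(u,1),round(v,1),"fill",round(cv2.contourArea(c)/np.prod(r[1]),2))
S=[(225.7,200.5),(249.5,198),(271.5,193.1),(300.1,196.1),(321.6,192.9)]
T.sort(key=lambda t:-t[0])
def od(n,u,v):
    o=ray(n,u,v,1.0) ; e=ray(n,u,v,0.0); return o,(e-o)/np.linalg.norm(e-o)
def tri(a,b):
    o1,d1=od("top",*a); o2,d2=od("scene",*b)
    k=np.linalg.lstsq(np.stack([d1,-d2],1),o2-o1,rcond=None)[0]
    return (o1+d1*k[0]+o2+d2*k[1])/2, np.linalg.norm(o1+d1*k[0]-o2-d2*k[1])
px=lambda x,y:((x)/4.5+155-.39,(y)/4.4+140-.39)
a=px(38,363);b=px(717,408); A=ray("top",*a,.04);B=ray("top",*b,.04)
c=px(77,45);d=px(729,90); Cc=ray("top",*c,.04);D=ray("top",*d,.04)
print("slab front",A.round(3),B.round(3),"back",Cc.round(3),D.round(3))
yaw=np.arctan2(-(A-B)[0],(A-B)[1]); yaw2=np.arctan2(-(Cc-D)[0],(Cc-D)[1]);print("yaw",yaw,yaw2); yaw=(yaw+yaw2)/2
o=((A+B+Cc+D)/4)[:2]; X=np.array([np.cos(yaw),np.sin(yaw)]);Y=np.array([-X[1],X[0]])
sf=lambda P:np.array([(P[:2]-o)@X,(P[:2]-o)@Y]).round(3)
print("yaw",yaw,"o",o)
for t,s in zip(T,S):
    P,e=tri(t,s); print("tri",P.round(3),round(e,4),"top@.052",ray("top",*t,.052).round(3),"slabframe",sf(ray("top",*t,.052)))
for q in((125,375),(507,398),(495,563),(105,535)): P=ray("top",*px(*q),.036);print("tray",P.round(3),sf(P))
for q,h in(((85,262),.09),((668,341),.085)): P=ray("top",*px(*q),h);print("pot/cup",P.round(3),sf(P))
E
```

```text
243.4 185.5 fill 0.78
267.3 180.0 fill 0.76
291.9 178.5 fill 0.9
191.6 178.8 fill 0.86
214.9 176.8 fill 0.81
slab front [0.482 0.291 0.04 ] [ 0.474 -0.148  0.04 ] back [0.702 0.287 0.04 ] [ 0.692 -0.151  0.04 ]
yaw -0.017961480724500288 -0.022550893442332565
yaw -0.02025618708341643 o [0.58764605 0.0697364 ]
tri [ 0.63  -0.078  0.046] 0.0002 top@.052 [ 0.628 -0.078  0.052] slabframe [ 0.044 -0.147]
tri [ 0.622 -0.005  0.045] 0.0005 top@.052 [ 0.62  -0.006  0.052] slabframe [ 0.034 -0.075]
tri [0.601 0.064 0.046] 0.0 top@.052 [0.6   0.064 0.052] slabframe [ 0.012 -0.006]
tri [0.624 0.15  0.046] 0.0 top@.052 [0.622 0.149 0.052] slabframe [0.033 0.08 ]
tri [0.614 0.218 0.047] 0.0001 top@.052 [0.612 0.217 0.052] slabframe [0.022 0.148]
tray [0.477 0.235 0.036] [-0.114  0.163]
tray [ 0.475 -0.013  0.036] [-0.111 -0.085]
tray [ 0.367 -0.01   0.036] [-0.219 -0.084]
tray [0.373 0.238 0.036] [-0.218  0.164]
pot/cup [0.542 0.256 0.09 ] [-0.05   0.185]
pot/cup [ 0.51  -0.11   0.085] [-0.074 -0.182]
```

apply_moves:
  linear:
    - [0.3, -0.21, 0]
    - [0.6, -0.42, 0]
    - [0.9, -0.63, 0]
    - [1, -0.7, 0]
    - [1, -0.7, 0]
  delta_rot:
    - [0, 0, 0]
    - [0, 0, 0]
    - [0, 0, 0]
    - [0, 0, 0]
    - [0, 0, 0]
  gripper: -0.48

```text
clock: 0.52
position: [0.3057, -0.4725, 0.2314]
tool_rot: [-3.141, -0.001, 0.394]
force: [-0.0, 0.2, -0.2]
grip_width: 0.0254
finger_force: 0.0
```

apply_moves:
  linear:
    - [0.3, -0.21, 0]
    - [0.6, -0.42, 0]
    - [0.9, -0.63, 0]
    - [1, -0.7, 0]
    - [1, -0.7, 0]
  delta_rot:
    - [0, 0, 0]
    - [0, 0, 0]
    - [0, 0, 0]
    - [0, 0, 0]
    - [0, 0, 0]

```text
clock: 0.93
position: [0.3711, -0.3704, 0.2313]
tool_rot: [-3.141, -0.001, 0.394]
force: [0.6, -0.6, 0.1]
grip_width: 0.0223
finger_force: 0.0
```

apply_moves:
  linear:
    - [0.3, -0.21, 0]
    - [0.6, -0.42, 0]
    - [0.9, -0.63, 0]
    - [1, -0.7, 0]
    - [1, -0.7, 0]
  delta_rot:
    - [0, 0, 0]
    - [0, 0, 0]
    - [0, 0, 0]
    - [0, 0, 0]
    - [0, 0, 0]

```text
clock: 1.35
position: [0.4367, -0.2682, 0.2312]
tool_rot: [-3.141, -0.001, 0.393]
force: [-0.3, 0.1, -0.5]
grip_width: 0.0222
finger_force: 0.0
```

apply_moves:
  linear:
    - [0.3, -0.21, 0]
    - [0.6, -0.42, 0]
    - [0.9, -0.63, 0]
    - [1, -0.7, 0]
    - [1, -0.7, 0]
  delta_rot:
    - [0, 0, 0]
    - [0, 0, 0]
    - [0, 0, 0]
    - [0, 0, 0]
    - [0, 0, 0]

```text
clock: 1.77
position: [0.5024, -0.1658, 0.2311]
tool_rot: [-3.141, -0.0, 0.393]
force: [-0.6, -0.8, 0.7]
grip_width: 0.0221
finger_force: 0.0
```

apply_moves:
  linear:
    - [0.3, -0.21, 0]
    - [0.6, -0.42, 0]
    - [0.9, -0.63, 0]
    - [1, -0.7, 0]
    - [1, -0.7, 0]
  delta_rot:
    - [0, 0, 0]
    - [0, 0, 0]
    - [0, 0, 0]
    - [0, 0, 0]
    - [0, 0, 0]

```text
clock: 2.18
position: [0.5681, -0.0633, 0.2309]
tool_rot: [-3.141, -0.0, 0.392]
force: [-0.6, 0.8, -1.4]
grip_width: 0.0221
finger_force: 0.0
```

apply_moves:
  linear:
    - [0.3, -0.21, 0]
    - [0.6, -0.42, 0]
    - [0.9, -0.63, 0]
    - [1, -0.7, 0]
    - [1, -0.7, 0]
  delta_rot:
    - [0, 0, 0]
    - [0, 0, 0.06]
    - [0, 0, 0.12]
    - [0, 0, 0.18]
    - [0, 0, 0.23]

```text
clock: 2.6
position: [0.6339, 0.0391, 0.2306]
tool_rot: [-3.141, 0.0, -0.097]
force: [0.7, -0.2, -0.6]
grip_width: 0.022
finger_force: 0.0
```

apply_moves:
  linear:
    - [0, 0, 0]
    - [0, 0, 0]
    - [0, 0, 0]
    - [0, 0, 0]
    - [0, 0, 0]
  delta_rot:
    - [0, 0, 0.04]
    - [0, 0, 0.04]
    - [0, 0, 0.04]
    - [0, 0, 0.04]
    - [0, 0, 0.04]

```text
clock: 3.02
position: [0.6329, 0.0372, 0.2314]
tool_rot: [3.141, -0.0, -0.175]
force: [0.4, 0.3, -0.8]
grip_width: 0.0223
finger_force: 0.0
```

apply_moves:
  linear:
    - [0.06, -0.21, 0]
    - [0.06, -0.21, 0.3]
    - [0.06, -0.21, 0.6]
    - [0.06, -0.21, 0.9]
    - [0.06, -0.21, 1]
  delta_rot:
    - [0, 0, 0]
    - [0, 0, 0]
    - [0, 0, 0]
    - [0, 0, 0]
    - [0, 0, 0]

```text
clock: 3.43
position: [0.6406, 0.0573, 0.1275]
tool_rot: [3.14, 0.004, -0.174]
force: [-0.1, -0.3, 0.3]
grip_width: 0.0221
finger_force: 0.0
```

apply_moves:
  linear:
    - [0, 0, 0.2]
    - [0, 0, 0.4]
    - [0, 0, 0.6]
    - [0, 0, 0.65]
    - [0, 0, 0.65]
  delta_rot:
    - [0, 0, 0]
    - [0, 0, 0]
    - [0, 0, 0]
    - [0, 0, 0]
    - [0, 0, 0]

```text
clock: 3.85
position: [0.6421, 0.0576, 0.0658]
tool_rot: [3.141, 0.002, -0.175]
force: [0.3, 0.1, 0.2]
grip_width: 0.0223
finger_force: 0.0
```

```bash
python3 - <<'E'
from h import *
print(monitor.observe()["position"])
p,d=optics.grab_frame("scene"); cv2.imwrite("pics/s2.png",cv2.resize(p[120:230,190:360,::-1],None,fx=4.5,fy=4.5,interpolation=cv2.INTER_CUBIC))
C=cloud("scene",d); R=C[120:210,215:330].reshape(-1,3); k=(R[:,0]>.63)&(R[:,0]<.70)&(abs(R[:,1]-.058)<.04)&(R[:,2]>.058)&(R[:,2]<.2)
Q=R[k]; print(len(Q),Q.min(0),Q.max(0)); lo=Q[Q[:,2]<.09]; print(len(lo),lo[:,0].min() if len(lo) else 0, np.unique(lo[:,1].round(3)))
E
```

```text
[0.64207425 0.05763217 0.06577964]
592 [0.63013799 0.01805531 0.06713819] [0.68125505 0.09721349 0.19980274]
50 0.6422214091659917 [0.034 0.035 0.037 0.04  0.043 0.045 0.046 0.069 0.072 0.075 0.076 0.078
 0.079 0.081]
```

View pics/s2.png

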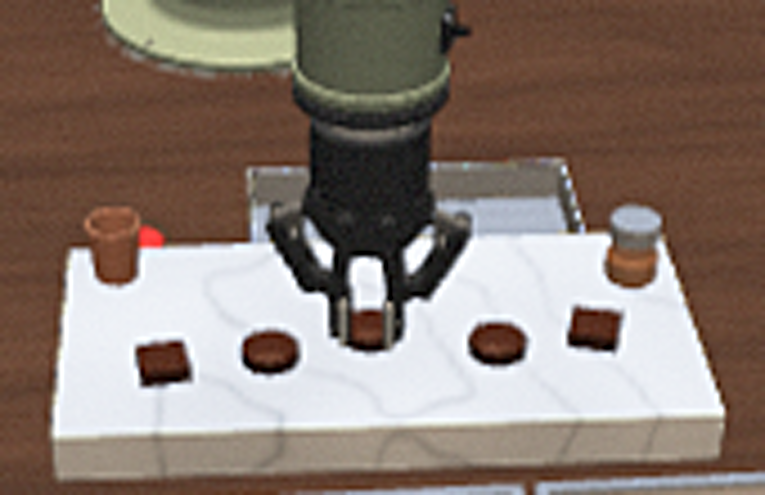

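The fingertips straddle behind the middle disc, at y 0.034–0.081 and z about 0.066, which matches the TCP. Lowering now, then sweeping slowly.

apply_moves:
  linear:
    - [0, 0, 0.1]
    - [0, 0, 0.2]
    - [0, 0, 0.2]
    - [-0.05, 0, 0.2]
    - [-0.1, 0, 0.2]
  delta_rot:
    - [0, 0, 0]
    - [0, 0, 0]
    - [0, 0, 0]
    - [0, 0, 0]
    - [0, 0, 0]

```text
clock: 4.32
position: [0.6323, 0.0598, 0.0465]
tool_rot: [-3.142, -0.0, -0.176]
force: [0.7, 0.0, -0.3]
grip_width: 0.0225
finger_force: 0.0
```

apply_moves:
  linear:
    - [-0.1, 0, 0]
    - [-0.2, 0, 0]
    - [-0.3, 0, 0]
    - [-0.4, 0, 0]
    - [-0.5, 0, 0]
  delta_rot:
    - [0, 0, 0]
    - [0, 0, 0]
    - [0, 0, 0]
    - [0, 0, 0]
    - [0, 0, 0]

```text
clock: 4.73
position: [0.5827, 0.0687, 0.0469]
tool_rot: [-3.141, -0.001, -0.176]
force: [1.1, -0.4, 0.2]
grip_width: 0.0221
finger_force: 0.1
```

apply_moves:
  linear:
    - [-0.1, 0, 0]
    - [-0.2, 0, 0]
    - [-0.3, 0, 0]
    - [-0.4, 0, 0]
    - [-0.5, 0, 0]
  delta_rot:
    - [0, 0, 0]
    - [0, 0, 0]
    - [0, 0, 0]
    - [0, 0, 0]
    - [0, 0, 0]

```text
clock: 5.15
position: [0.5335, 0.0774, 0.0468]
tool_rot: [-3.141, -0.001, -0.176]
force: [1.1, -0.2, -0.7]
grip_width: 0.0222
finger_force: 0.1
```

apply_moves:
  linear:
    - [-0.1, 0, 0]
    - [-0.2, 0, 0]
    - [-0.3, 0, 0]
    - [-0.4, 0, 0]
    - [-0.5, 0, 0]
  delta_rot:
    - [0, 0, 0]
    - [0, 0, 0]
    - [0, 0, 0]
    - [0, 0, 0]
    - [0, 0, 0]

```text
clock: 5.57
position: [0.4839, 0.0861, 0.0463]
tool_rot: [-3.142, 0.0, -0.176]
force: [0.3, -0.3, -0.2]
grip_width: 0.022
finger_force: 0.0
```

```bash
python3 - <<'E'
from h import *
print(monitor.observe()["position"])
p,d=optics.grab_frame("scene"); cv2.imwrite("pics/s3.png",cv2.resize(p[120:230,190:360,::-1],None,fx=4.5,fy=4.5,interpolation=cv2.INTER_CUBIC))
E
```

```text
[0.48393131 0.08610998 0.04633608]
```

View pics/s3.png

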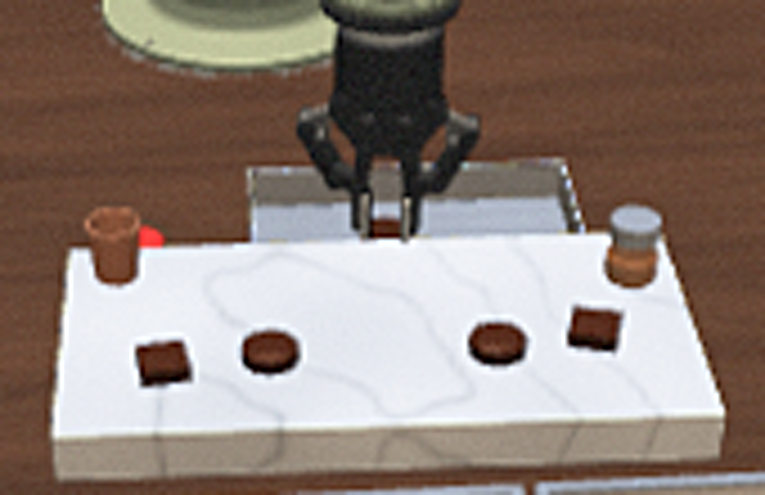

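Disc B is over the edge, with only its top visible between the fingers. I'll push a little further, lift, and move behind the right disc.

apply_moves:
  linear:
    - [-0.1, 0, 0]
    - [-0.16, 0, 0]
    - [-0.16, 0, 0.0]
    - [-0.1, 0, -0.3]
    - [-0.0, 0, -0.6]
  delta_rot:
    - [0, 0, 0]
    - [0, 0, 0]
    - [0, 0, 0]
    - [0, 0, 0]
    - [0, 0, 0]

```text
clock: 6.03
position: [0.4836, 0.0859, 0.1061]
tool_rot: [3.14, 0.003, -0.175]
force: [0.8, -0.6, 0.4]
grip_width: 0.0221
finger_force: 0.0
```

apply_moves:
  linear:
    - [0.3, 0.1, 0]
    - [0.6, 0.2, 0]
    - [0.9, 0.3, 0]
    - [1, 0.35, 0]
    - [1, 0.35, 0]
  delta_rot:
    - [0, 0, 0]
    - [0, 0, 0]
    - [0, 0, 0]
    - [0, 0, 0]
    - [0, 0, 0]

```text
clock: 6.45
position: [0.5793, 0.0317, 0.106]
tool_rot: [3.141, -0.001, -0.179]
force: [-1.3, -0.2, -0.2]
grip_width: 0.0224
finger_force: 0.0
```

apply_moves:
  linear:
    - [0.3, 0.1, 0]
    - [0.6, 0.2, 0]
    - [0.92, 0.3, 0]
    - [0.92, 0.36, 0]
    - [0.92, 0.36, 0]
  delta_rot:
    - [0, 0, 0]
    - [0, 0, 0]
    - [0, 0, 0.03]
    - [0, 0, 0.06]
    - [0, 0, 0.06]

```text
clock: 6.87
position: [0.6616, -0.0191, 0.1056]
tool_rot: [3.141, 0.001, -0.307]
force: [-0.8, -0.4, 0.5]
grip_width: 0.0225
finger_force: 0.0
```

```bash
python3 - <<'E'
from h import *
s=monitor.observe();print(s["position"],s["tool_rot"])
p,d=optics.grab_frame("top"); cv2.imwrite("pics/t2.png",cv2.resize(p[140:275,155:325,::-1],None,fx=4.5,fy=4.4,interpolation=cv2.INTER_CUBIC))
E
```

```text
[ 0.66158533 -0.01908169  0.10555483] [ 3.14062679e+00  5.20276994e-04 -3.06534410e-01]
```

View pics/t2.png

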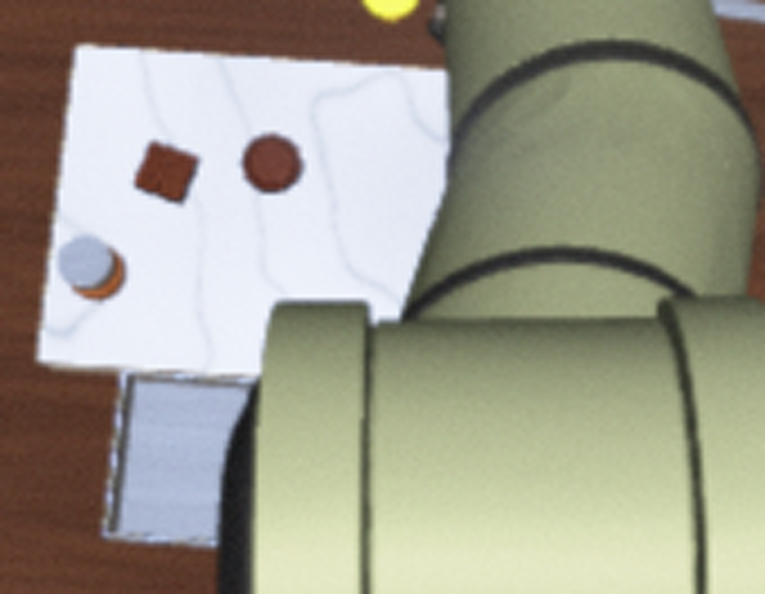

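The arm hides the tray, the slab no longer shows disc B, and the squares, pot and disc C are unmoved. Sweeping disc A diagonally.

apply_moves:
  linear:
    - [0, 0, 0.3]
    - [0, 0, 0.59]
    - [0, 0, 0.59]
    - [0, 0, 0.59]
    - [-0.05, 0, 0.59]
  delta_rot:
    - [0, 0, 0]
    - [0, 0, 0]
    - [0, 0, 0]
    - [0, 0, 0]
    - [0, 0, 0]

```text
clock: 7.33
position: [0.6575, -0.0156, 0.0488]
tool_rot: [-3.141, -0.001, -0.3]
force: [0.5, 0.6, 0.3]
grip_width: 0.022
finger_force: 0.0
```

apply_moves:
  linear:
    - [-0.1, 0, 0]
    - [-0.2, 0, 0]
    - [-0.3, 0, 0]
    - [-0.4, 0, 0]
    - [-0.5, 0, 0]
  delta_rot:
    - [0, 0, 0]
    - [0, 0, 0]
    - [0, 0, 0]
    - [0, 0, 0]
    - [0, 0, 0]

```text
clock: 7.75
position: [0.6091, -0.0006, 0.0495]
tool_rot: [-3.141, -0.002, -0.3]
force: [1.1, 1.1, 0.2]
grip_width: 0.022
finger_force: 0.1
```

apply_moves:
  linear:
    - [-0.1, 0, 0]
    - [-0.2, 0, 0]
    - [-0.3, 0, 0]
    - [-0.4, 0, 0]
    - [-0.5, 0, 0]
  delta_rot:
    - [0, 0, 0]
    - [0, 0, 0]
    - [0, 0, 0]
    - [0, 0, 0]
    - [0, 0, 0]

```text
clock: 8.17
position: [0.5614, 0.0142, 0.0494]
tool_rot: [-3.14, -0.002, -0.3]
force: [-0.3, 0.2, 0.8]
grip_width: 0.022
finger_force: 0.1
```

```bash
python3 - <<'E'
from h import *
print(monitor.observe()["position"])
p,d=optics.grab_frame("scene"); cv2.imwrite("pics/s4.png",cv2.resize(p[120:230,190:360,::-1],None,fx=4.5,fy=4.5,interpolation=cv2.INTER_CUBIC))
E
```

```text
[0.56143272 0.01422817 0.04937962]
```

View pics/s4.png

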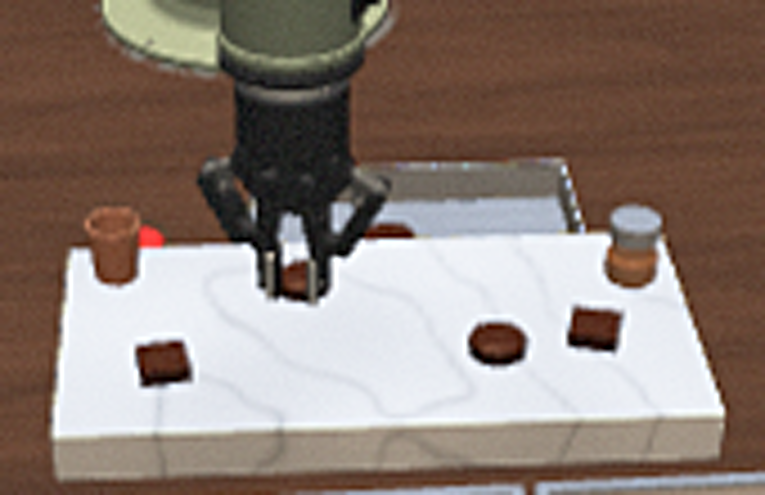

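Disc B sits in the tray, with its top visible at about (390,232), and disc A is cradled at (297,280). Continuing.

apply_moves:
  linear:
    - [-0.1, 0, 0.03]
    - [-0.2, 0, 0.03]
    - [-0.3, 0, 0.03]
    - [-0.4, 0, 0.03]
    - [-0.5, 0, 0.03]
  delta_rot:
    - [0, 0, 0]
    - [0, 0, 0]
    - [0, 0, 0]
    - [0, 0, 0]
    - [0, 0, 0]

```text
clock: 8.63
position: [0.5128, 0.0288, 0.0448]
tool_rot: [-3.141, -0.0, -0.301]
force: [1.0, -0.1, 0.9]
grip_width: 0.0222
finger_force: 0.2
```

apply_moves:
  linear:
    - [-0.1, 0, 0]
    - [-0.2, 0, 0]
    - [-0.3, 0, 0]
    - [-0.4, 0, 0]
    - [-0.48, 0, 0]
  delta_rot:
    - [0, 0, 0]
    - [0, 0, 0]
    - [0, 0, 0]
    - [0, 0, 0]
    - [0, 0, 0]

```text
clock: 9.05
position: [0.4665, 0.0431, 0.0443]
tool_rot: [3.141, 0.0, -0.301]
force: [1.1, 0.7, 0.3]
grip_width: 0.0222
finger_force: 0.0
```

apply_moves:
  linear:
    - [0, 0, 0]
    - [0, 0, 0]
    - [0.05, 0, -0.1]
    - [0.1, 0, -0.3]
    - [0.16, 0, -0.6]
  delta_rot:
    - [0, 0, 0]
    - [0, 0, 0]
    - [0, 0, 0]
    - [0, 0, 0]
    - [0, 0, 0]

```text
clock: 9.47
position: [0.4824, 0.0377, 0.1036]
tool_rot: [3.14, 0.003, -0.301]
force: [-0.1, 1.2, -1.8]
grip_width: 0.0224
finger_force: 0.0
```

apply_moves:
  linear:
    - [0.2, -0.22, 0]
    - [0.4, -0.44, 0]
    - [0.6, -0.66, 0]
    - [0.71, -0.78, 0]
    - [0.71, -0.78, 0]
  delta_rot:
    - [0, 0, 0]
    - [0, 0, 0]
    - [0, 0, 0]
    - [0, 0, 0]
    - [0, 0, 0]

```text
clock: 9.88
position: [0.5769, 0.0935, 0.1042]
tool_rot: [-3.14, -0.002, -0.3]
force: [0.2, 0.3, -0.1]
grip_width: 0.0221
finger_force: 0.0
```

apply_moves:
  linear:
    - [0.2, -0.22, 0]
    - [0.4, -0.44, 0]
    - [0.6, -0.66, 0]
    - [0.71, -0.78, 0]
    - [0.71, -0.78, 0]
  delta_rot:
    - [0, 0, 0]
    - [0, 0, -0.05]
    - [0, 0, -0.097]
    - [0, 0, -0.097]
    - [0, 0, -0.097]

```text
clock: 10.3
position: [0.667, 0.1464, 0.1038]
tool_rot: [-3.14, -0.001, -0.097]
force: [0.4, 0.1, -0.6]
grip_width: 0.0222
finger_force: 0.0
```

```bash
python3 - <<'E'
from h import *
s=monitor.observe();print(s["position"],s["tool_rot"])
p,d=optics.grab_frame("scene"); cv2.imwrite("pics/s5.png",cv2.resize(p[120:230,190:360,::-1],None,fx=4.5,fy=4.5,interpolation=cv2.INTER_CUBIC))
E
```

```text
[0.6669974  0.14636751 0.10375152] [-3.14035852e+00 -8.17237476e-04 -9.68962141e-02]
```

View pics/s5.png

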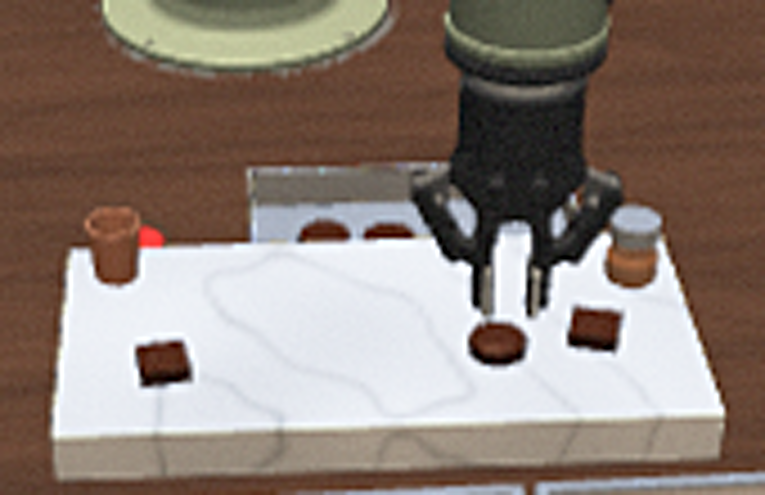

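Two discs show in the tray at crop (325,230) and (388,232), and the gripper is over disc C at (498,342). Sweeping C.

apply_moves:
  linear:
    - [0, 0, 0.3]
    - [0, 0, 0.57]
    - [0, 0, 0.57]
    - [0, 0, 0.57]
    - [-0.05, 0, 0.57]
  delta_rot:
    - [0, 0, 0]
    - [0, 0, 0]
    - [0, 0, 0]
    - [0, 0, 0]
    - [0, 0, 0]

```text
clock: 10.77
position: [0.6608, 0.1448, 0.0487]
tool_rot: [-3.141, -0.002, -0.099]
force: [1.4, 0.8, 0.2]
grip_width: 0.0223
finger_force: 0.0
```

apply_moves:
  linear:
    - [-0.1, 0, 0.01]
    - [-0.2, 0, 0.01]
    - [-0.3, 0, 0.01]
    - [-0.4, 0, 0.01]
    - [-0.5, 0, 0.01]
  delta_rot:
    - [0, 0, 0]
    - [0, 0, 0]
    - [0, 0, 0]
    - [0, 0, 0]
    - [0, 0, 0]

```text
clock: 11.18
position: [0.6103, 0.1503, 0.0485]
tool_rot: [-3.141, -0.002, -0.099]
force: [0.7, 0.7, -0.7]
grip_width: 0.0223
finger_force: 0.1
```

apply_moves:
  linear:
    - [-0.1, 0, 0]
    - [-0.2, 0, 0]
    - [-0.3, 0, 0]
    - [-0.4, 0, 0]
    - [-0.5, 0, 0]
  delta_rot:
    - [0, 0, 0]
    - [0, 0, 0]
    - [0, 0, 0]
    - [0, 0, 0]
    - [0, 0, 0]

```text
clock: 11.6
position: [0.5606, 0.1553, 0.0484]
tool_rot: [-3.141, -0.003, -0.099]
force: [0.5, 0.0, -0.2]
grip_width: 0.0219
finger_force: 0.1
```

apply_moves:
  linear:
    - [-0.1, 0, 0]
    - [-0.2, 0, 0]
    - [-0.3, 0, 0]
    - [-0.4, 0, 0]
    - [-0.5, 0, 0]
  delta_rot:
    - [0, 0, 0]
    - [0, 0, 0]
    - [0, 0, 0]
    - [0, 0, 0]
    - [0, 0, 0]

```text
clock: 12.02
position: [0.5099, 0.1601, 0.0468]
tool_rot: [-3.141, -0.001, -0.098]
force: [0.3, 0.0, -0.1]
grip_width: 0.0222
finger_force: 0.2
```

apply_moves:
  linear:
    - [-0.1, 0, 0]
    - [-0.2, 0, 0]
    - [-0.3, 0, 0]
    - [-0.4, 0, 0]
    - [-0.44, 0, 0]
  delta_rot:
    - [0, 0, 0]
    - [0, 0, 0]
    - [0, 0, 0]
    - [0, 0, 0]
    - [0, 0, 0]

```text
clock: 12.43
position: [0.4652, 0.1645, 0.0462]
tool_rot: [3.141, 0.001, -0.098]
force: [-0.1, -0.1, -0.5]
grip_width: 0.022
finger_force: 0.0
```

apply_moves:
  linear:
    - [0, 0, 0]
    - [0, 0, 0]
    - [0.05, 0, -0.1]
    - [0.1, 0, -0.4]
    - [0.16, 0, -0.8]
  delta_rot:
    - [0, 0, 0]
    - [0, 0, 0]
    - [0, 0, 0]
    - [0, 0, 0]
    - [0, 0, 0]

```text
clock: 12.85
position: [0.4819, 0.1622, 0.1254]
tool_rot: [3.14, 0.004, -0.098]
force: [0.2, 0.9, 0.9]
grip_width: 0.022
finger_force: 0.0
```

apply_moves:
  linear:
    - [0, 0, -0.3]
    - [0, 0, -0.6]
    - [0.3, 0.3, -0.8]
    - [0.6, 0.6, -0.8]
    - [0.9, 0.9, -0.8]
  delta_rot:
    - [0, 0, 0]
    - [0, 0, 0]
    - [0, 0, 0]
    - [0, 0, 0]
    - [0, 0, 0]

```text
clock: 13.27
position: [0.5615, 0.0682, 0.2083]
tool_rot: [-3.141, -0.003, -0.097]
force: [1.0, 1.2, -0.6]
grip_width: 0.0221
finger_force: 0.0
```

apply_moves:
  linear:
    - [0, 0.3, 0]
    - [0, 0.6, 0]
    - [0, 0.9, 0]
    - [0, 1, 0]
    - [0, 1, 0]
  delta_rot:
    - [0, 0, 0]
    - [0, 0, 0]
    - [0, 0, 0]
    - [0, 0, 0]
    - [0, 0, 0]

```text
clock: 13.68
position: [0.5497, -0.0338, 0.2064]
tool_rot: [3.141, -0.0, -0.103]
force: [-0.2, -0.4, 0.0]
grip_width: 0.0224
finger_force: 0.0
```

apply_moves:
  linear:
    - [0, 0.3, 0]
    - [0, 0.6, 0]
    - [0, 0.9, 0]
    - [0, 1, 0]
    - [0, 1, 0]
  delta_rot:
    - [0, 0, 0]
    - [0, 0, 0]
    - [0, 0, 0]
    - [0, 0, 0]
    - [0, 0, 0]

```text
clock: 14.1
position: [0.5399, -0.1321, 0.2063]
tool_rot: [3.141, -0.0, -0.102]
force: [-0.7, 0.4, 0.2]
grip_width: 0.0219
finger_force: 0.0
```

apply_moves:
  linear:
    - [0, 0.3, 0]
    - [0, 0.6, 0]
    - [0, 0.9, 0]
    - [0, 1, 0]
    - [0, 1, 0]
  delta_rot:
    - [0, 0, 0]
    - [0, 0, 0]
    - [0, 0, 0]
    - [0, 0, 0]
    - [0, 0, 0]

```text
clock: 14.52
position: [0.5301, -0.2308, 0.2062]
tool_rot: [3.141, -0.0, -0.101]
force: [0.8, 0.1, 0.6]
grip_width: 0.0223
finger_force: 0.0
```

```bash
python3 - <<'E'
from h import *
p,d=optics.grab_frame("top"); cv2.imwrite("pics/t3.png",cv2.resize(p[140:275,155:325,::-1],None,fx=4.5,fy=4.4,interpolation=cv2.INTER_CUBIC))
E
```

```text
(no output)
```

View pics/t3.png

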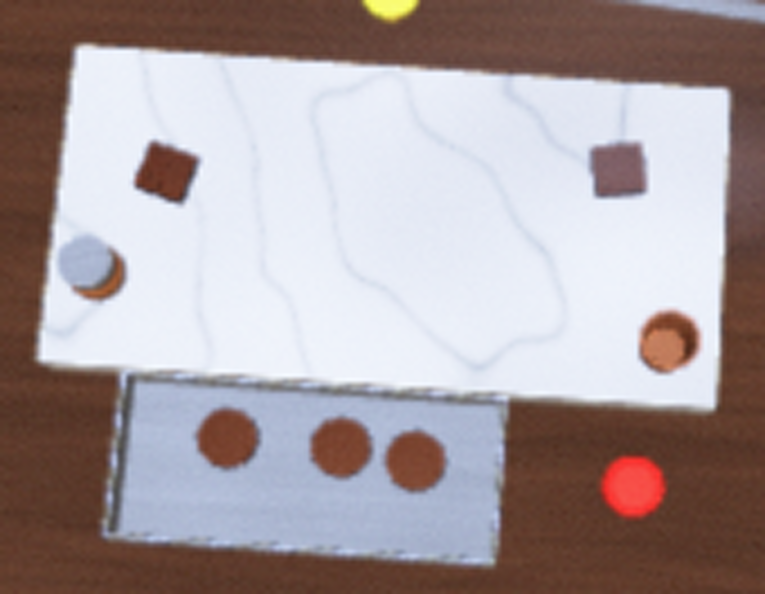

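All three discs lie flat in the tray at crop (228,438), (341,447) and (415,460). Squares, pot and cup are unmoved and the robot is clear, so I'm handing in.

```bash
python3 -c "
from workcell import workorder; print(workorder.job_done())"
```

```text
the job is handed in; nothing more can be done
None
```

I swept all three round chocolates into the tray. The last top view shows them lying flat there, with the squares, pot and cup unmoved. I handed the job in at about 15 s, and no verdict came back.

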